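# Show the ball to the inspection camera

## Robot

A 7-joint arm with a two-finger parallel gripper is mounted at the origin on the work surface. World frame = base frame: x ahead of the robot, y to its left, z up, the work surface at z = 0. Lengths are in m, angles in rad, forces in N, time in s.
With the tool pointing down it reaches from about 0.375 to 0.925 m from the base axis. Payload 3.1 kg.
Tool frame: the origin (TCP) lies midway between the tips of the shut fingers; the grasp point (between the pads) lies 19 mm behind it; z points along the fingers, y is the direction in which the jaws open and shut (so a half turn about z gives the same grasp; the last joint's range is limited). The gripper opens to 85 mm and grips with 20 to 120 N. Pads are 22 mm wide; open, the fingers measure 114 mm over their backs; the gripper's body (76 mm by 85 mm) begins 54 mm behind the grasp point. The pads swing forward as they close: fully open they stand 13 mm farther back than shut.
Start: joints at [1.049, 0.383, 0.044, 1.598, -0.018, 1.161, -0.05], TCP at [0.267, -0.592, 0.231] pointing down, gripper open.
Joint ranges: [-2.61, 2.61], [-0.41, 2.15], [-1.48, 1.57], [0, 2.5], [-1.57, 4.71], [0.05, 1.97], [-2.85, 2.85]. Speed limits (rad/s): [2.79, 2.79, 3.14, 3.14, 3.14, 3.14, 3.14].

## Interface

Orientations are given as a rotation vector (axis times angle).
In Python, from cell import bot gives the robot as it stands.
- The arm moves only by the shell command python3 -m handwheel 'ROWS' [FORCE]. ROWS is a JSON object of lists of equal length, an entry for each row: "jaw": the finger opening in cm, from 0 to 8.54; "dp": the shift along the tool's x, y, z in cm, a list of three; "twist": the turn, a rotation vector about the tool's x, y, z in rad, a list of three. A call has 1 to 8 rows; each row shifts and turns the pose as measured when the row begins, along the tool's axes as they then stand; what a row does not reach is not made up. A row lasts 1/12 s, in which the tool goes at most 41.7 mm and 7.16 degrees, less where a joint would pass 70% of its speed; a pose out of reach is approached as far as the arm can. A call is refused whole if a number of a shift passes 4.17 or a number of a turn 0.125, either way. A call with a gripper value outside its range is refused whole. The fingers move at their own pace and stop on an object; FORCE is the grip in N (left out, the last holds). Time passes only in rows, so rows that do not move let the fingers close. It gives the time, the measured TCP pose, the force and the opening at its end, in the units of the state.
- bot.read_state(): the state, without advancing time (a new reading comes with each control period).
- bot.snapshot(name): name is "scene" or "top"; returns a dict with "pixels" (420x560x3 uint8, red, green, blue), "z_map" (420x560 float32, m along the optical axis (not along the pixel's ray), 0 where there is no reading), "mtx" (3x3 intrinsics, pixels), "k1" (the pictures are not rectified: a ray, as slopes to the right and down, at radius r is drawn at 1 + k1 r^2 times it, then the intrinsics apply), "R" (3x3) and "t" (3): a world point X has camera coordinates R X + t. Camera axes: x right, y down, z forward; pixel columns grow to the right and rows downward; lengths in m; the calibration is good to about 2 mm. A picture is of the moment at which its call begins.
- bot.sign_off(): hands the job in, once; it reports no verdict.
The state is a dict: "time": time; "qpos": joint angles; "qd": joint speeds; "joint_torque": joint torques, N m; "eef_pos": TCP position; "ee_rot": TCP orientation; "force": force on the tool from outside, world axes, zero at the start; "moment": the same for the moment, N m; "width": finger opening in m.
Only numpy, scipy, OpenCV 4.12 (cv2) and the standard library are available. Lean on these libraries where they do the work, as an engineer would, in place of code of your own. Each camera call takes 0.05 s, during which the arm holds its last target.

## Task

Start the exposure timer by pressing its spring plunger straight down to its stop and letting it spring back. Then take the white tray that carries the steel ball by its upright fin, carry it level so that the ball never leaves its pocket, and finish while still holding it, level and motionless in mid-air in front of the inspection camera, with the ball centred on the lens axis about 80 mm from the lens. Nothing but the gripper may support the tray, and the other things on the bench are to be left where they are.

Things in the scene. Friction and masses are not known exactly. Their poses are not given: they have to be found in the camera images.
- plunger (a joint): travel of the timer's spring plunger in m: 0 = up (rest), 0.012 = fully down on its stop. The spring pushes back with 2.4 N at the top, 4.8 N at the bottom; it returns by itself.
- plunger_top (a point): centre of the top of the plunger head: a steel mushroom button 38 mm in diameter (flat top 26 mm), its top 73 mm above the bench at rest. It stands in the middle of the timer, a grey box fixed to the bench, 100 x 80 mm and 40 mm high, and presses straight down 12 mm.
- tray_fin (a point): centre of the upright grip fin of the white tray with the ball, 40 mm above the tray's underside. Fin: 50 mm long (tray x), 14 mm thick (y), its top 20 mm above this point. Tray: loose, 0.13 to 0.25 kg, plate 130 (x) x 80 (y) x 10 mm, its edge lip 15 mm high, z up; stands on the bench. Ball pocket towards tray +x.
- tray_pocket (a point): where the ball's centre lies when at rest in the pocket: 42 mm along tray x from the fin's centre and 20 mm lower. The pocket is a round recess 22 mm wide and only 3 mm deep: the ball has 2 to 3 mm of play and rolls out if the tray is tipped beyond about 35 degrees or jerked.
- ball_center (a point): centre of the loose steel ball, 26 mm in diameter, 70 g, that sits in the tray's pocket and stands 23 mm proud of the plate. (Orientation without meaning.)
- lens (a point): centre of the inspection camera's front glass, 160 mm above the bench; it looks level along this frame's -x (y sideways, z up). Camera, fixed: grey box 90 (x) x 56 x 56 mm, its top 188 mm up, black barrel 42 mm in diameter and 30 mm long, on a post with a 110 mm square foot 14 mm high whose front edge is 25 mm behind the glass.
- focus (a point): point on the lens axis 80 mm in front of the lens glass, 160 mm above the bench: where the ball's centre is wanted. Axes as for the lens.
- spare_fin (a point): centre of the fin of the other, empty tray: same shape and size, its pocket empty. Bystander.
- beaker: bystander: open glass beaker, 68 mm in diameter, 85 mm high; origin at the centre of its underside.
- jar: bystander: glass jar with a dark sample and black cap, 52 mm in diameter, 74 mm high; origin at the centre of its underside.
- stopper: bystander: small black rubber stopper, 30 mm in diameter, 28 mm high; origin at the centre of its underside.
- spatula_grip (a point): bystander: middle of a thin steel lab spatula, about 195 mm long, 4 mm thick, lying on the bench.
- cylinder1: bystander: glass measuring cylinder, 210 mm high, foot 68 mm in diameter; origin at the centre of its underside.
- cylinder2: bystander: glass measuring cylinder, 170 mm high, foot 72 mm in diameter; origin at the centre of its underside.
Not all that is in view belongs to the job. Leave any pink or purple look-alike of the part that bears plunger alone.

How it is judged:
On the way, in this order (a step that is already met when the one before it is completed fails the run):
1. the plunger is pressed down to its stop (at least 10.5 of 12 mm) (value of joint plunger above 0.0105 m), for 0.1 s.
2. the plunger has sprung back and the tray is lifted at least 30 mm by the gripper with the ball in its pocket (value of joint plunger below 0.003 m and height (world z) of tray_fin above 0.07 m and contact force between the fingers and tray above 1 N and distance between ball_center and tray_pocket below 0.006 m), for 0.2 s.
At the end, for the whole second after the job is handed in: Gripper holds the tray in the air (fin centre over 120 mm), level within 0.1 rad, still, touching nothing else; the ball rests in its pocket (within 6 mm) untouched by the fingers, within 15 mm of the lens axis sideways and in height, 55 to 105 mm from the glass; plunger up (x of ball_center in the frame of lens between -0.105 and -0.055 m and y of ball_center in the frame of lens between -0.015 and 0.015 m and z of ball_center in the frame of lens between -0.015 and 0.015 m and distance between ball_center and tray_pocket below 0.006 m and angle between tray_fin's own z axis and vertical below 0.1 rad and height (world z) of tray_fin above 0.12 m and contact force between the fingers and tray above 1 N and contact force between the fingers and ball below 0.05 N and linear speed of tray below 0.02 m/s and angular speed of tray below 0.2 rad/s and linear speed of ball below 0.03 m/s and value of joint plunger below 0.003 m and contact force between tray and viewer below 0.05 N and contact force between tray and timer below 0.05 N and contact force between tray and spare below 0.05 N and contact force between tray and beaker below 0.05 N and contact force between tray and jar below 0.05 N and contact force between tray and stopper below 0.05 N and contact force between tray and cylinder1 below 0.05 N and contact force between tray and cylinder2 below 0.05 N); the arm keeps its last pose, push and grip.
It fails at once if the ball leaves its pocket (12 mm or more off) (distance between ball_center and tray_pocket above 0.012 m).
It fails at once if the tray is tipped by more than 0.5 rad (angle between tray_fin's own z axis and vertical above 0.5 rad).
It fails at once if a bystander is moved by more than 20 mm (distance of any of spare_fin, beaker, jar, stopper, spatula_grip, cylinder1, cylinder2 from where it was at the start of the episode above 0.02 m).
It fails at once if the beaker, jar, stopper or a cylinder is tipped over (angle between any of beaker, jar, stopper, cylinder1, cylinder2's own z axis and vertical above 0.4 rad).
It also fails if it takes over 64 s, if anything falls off the work surface, if the arm or the gripper's body presses on something with over 40 N, if the wrist force passes 120 N, or if a joint passes its speed limit or range.

## Working session

There is one attempt and no reset: what is moved stays moved. The work goes in short steps, Python scripts to look and compute and a shell command to move; the robot and the scene stay as the last step left them, time stands still between calls to the robot, and variables do not carry over. Pictures are saved under pics/ and viewed, and the job is handed in when it is done.

```bash
mkdir -p pics; ls
python3 - <<'E'
from cell import bot
import cv2,numpy as np
print(bot.read_state())
for n in("scene","top"):
    s=bot.snapshot(n); cv2.imwrite(f"pics/{n}0.png",cv2.cvtColor(s["pixels"],cv2.COLOR_RGB2BGR))
    np.savez(f"{n}0.npz",**s); print(n,s["mtx"],s["k1"],s["R"],s["t"])
E
```

```text
pics
{'time': 0.0, 'qpos': array([ 1.04918589,  0.38385201,  0.04386093,  1.59958789, -0.01791227,
        1.1611845 , -0.04988638]), 'qd': array([-0.00019947, -0.0007867 ,  0.00134749,  0.00167344,  0.00112181,
       -0.00111932, -0.00045814]), 'joint_torque': array([ 1.44050073e-04, -4.33466792e+01,  1.02458563e+00, -2.49512047e+01,
        1.05922364e-02,  1.13827703e-02, -2.31650453e-06]), 'eef_pos': array([ 0.26689751, -0.59164013,  0.22987014]), 'ee_rot': array([-3.06881100e+00, -6.60310257e-01,  1.08674149e-03]), 'force': array([-0.33315002,  0.48273187, -0.23187688]), 'moment': array([-0.02129548, -0.00744303, -0.03337472]), 'width': 0.08527308614758727}
scene [[451.58801703   0.         279.75354577]
 [  0.         451.58801703 206.47597811]
 [  0.           0.           1.        ]] -0.018846702892345146 [[ 0.42492131  0.90500732  0.02009054]
 [ 0.61891645 -0.27425606 -0.73602041]
 [-0.6605939   0.32518512 -0.67666117]] [-0.16644421 -0.29103589  1.5910461 ]
top [[393.70771496   0.         277.01914555]
 [  0.         393.70771496 203.74464246]
 [  0.           0.           1.        ]] -0.040220609759599034 [[ 0.02145439 -0.99904011  0.03819124]
 [-0.99577772 -0.02476345 -0.08839402]
 [ 0.08925492 -0.03613355 -0.99535317]] [-0.13557401  0.57984145  1.05676608]
```

View pics/scene0.png

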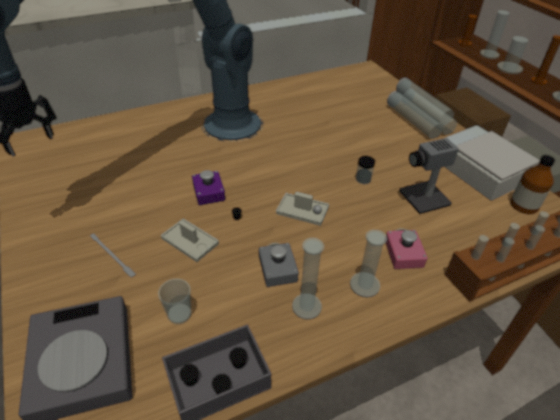

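View pics/top0.png

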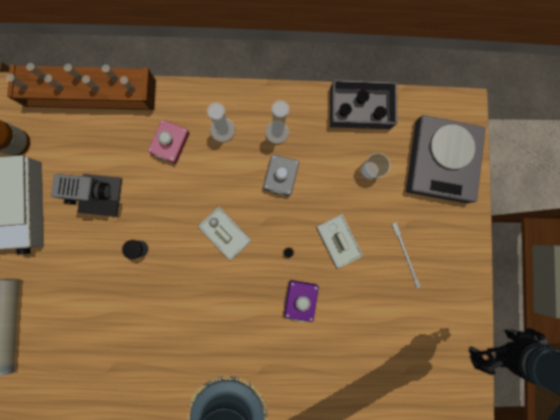

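The grey timer is at scene (278,262) and top (281,174). The tray with the ball is at scene (302,207) and top (225,232), and the viewer's barrel is at top (103,190). The purple and pink timers are look-alikes. Next I'll measure.

```bash
cat > h.py <<'E'
import numpy as np,cv2
def load(f): return dict(np.load(f))
def cloud(s):
    K=s["mtx"];k=float(s["k1"]);h,w=s["z_map"].shape
    u,v=np.meshgrid(np.arange(w),np.arange(h))
    # pinhole distort (1+k r^2)
    p=cv2.undistortPoints(np.stack([u,v],-1).reshape(-1,1,2).astype(float),K,np.array([k,0,0,0,0.]),None).reshape(h,w,2) if 0 else None
    xd=(u-K[0,2])/K[0,0];yd=(v-K[1,2])/K[1,1];rd=np.hypot(xd,yd);r=rd.copy()
    for _ in range(20): r=rd/(1+k*r*r)
    f=np.where(rd>0,r/np.maximum(rd,1e-9),1)
    z=s["z_map"];P=np.stack([xd*f*z,yd*f*z,z],-1)
    W=(P-s["t"])@s["R"]; W[z==0]=np.nan
    return W
def proj(s,X):
    c=s["R"]@np.asarray(X)+s["t"];a=c[:2]/c[2];a=a*(1+float(s["k1"])*(a@a));return a*np.diag(s["mtx"])[:2]+s["mtx"][:2,2]
E
python3 - <<'E'
from h import *
for n,boxes in (("scene",{"timer":(240,235,320,295),"tray":(265,180,340,235),"view":(395,125,470,220)}),("top",{"timer":(255,145,310,205),"tray":(190,200,260,265),"view":(40,165,140,225)})):
    s=load(n+"0.npz");W=cloud(s)
    im=cv2.cvtColor(s["pixels"],cv2.COLOR_RGB2BGR)
    rows=[]
    for b,(x0,y0,x1,y1) in boxes.items():
        rows.append(cv2.resize(im[y0:y1,x0:x1],(260,int(260*(y1-y0)/(x1-x0))),interpolation=cv2.INTER_CUBIC))
        c=W[y0:y1,x0:x1].reshape(-1,3);c=c[~np.isnan(c[:,0])]
        print(n,b)
        for lo in np.arange(-0.01,0.2,0.01):
            m=(c[:,2]>=lo)&(c[:,2]<lo+.01)
            if m.sum()>2: print("  z%.2f n%d med %s min %s max %s"%(lo,m.sum(),np.median(c[m],0).round(3),c[m].min(0).round(3)[:2],c[m].max(0).round(3)[:2]))
    H=max(r.shape[0] for r in rows)
    cv2.imwrite(f"pics/{n}_crop.png",np.hstack([cv2.copyMakeBorder(r,0,H-r.shape[0],0,0,0) for r in rows]))
E
```

```text
scene timer
  z-0.01 n1198 med [ 0.636 -0.16  -0.001] min [ 0.514 -0.243] max [0.768 0.018]
  z0.00 n1313 med [ 0.633 -0.159  0.001] min [ 0.518 -0.244] max [0.768 0.014]
  z0.01 n106 med [ 0.708 -0.157  0.016] min [ 0.609 -0.182] max [ 0.72  -0.107]
  z0.02 n98 med [ 0.709 -0.152  0.025] min [ 0.612 -0.183] max [ 0.718 -0.105]
  z0.03 n542 med [ 0.681 -0.142  0.038] min [ 0.607 -0.183] max [ 0.719 -0.086]
  z0.04 n422 med [ 0.673 -0.143  0.041] min [ 0.609 -0.181] max [ 0.712 -0.088]
  z0.05 n12 med [ 0.672 -0.136  0.051] min [ 0.66  -0.145] max [ 0.802 -0.109]
  z0.06 n46 med [ 0.678 -0.136  0.068] min [ 0.648 -0.153] max [ 0.806 -0.109]
  z0.07 n182 med [ 0.668 -0.133  0.073] min [ 0.645 -0.152] max [ 0.807 -0.106]
  z0.08 n45 med [ 0.802 -0.129  0.086] min [ 0.785 -0.137] max [ 0.807 -0.107]
  z0.09 n43 med [ 0.802 -0.129  0.095] min [ 0.783 -0.137] max [ 0.807 -0.109]
  z0.10 n50 med [ 0.802 -0.13   0.105] min [ 0.783 -0.137] max [ 0.807 -0.107]
  z0.11 n44 med [ 0.803 -0.127  0.114] min [ 0.786 -0.137] max [ 0.807 -0.108]
  z0.12 n47 med [ 0.802 -0.13   0.125] min [ 0.785 -0.13
[... 3949 characters left out ...]
 -0.001] min [0.513 0.263] max [0.686 0.546]
  z0.00 n2840 med [0.584 0.405 0.002] min [0.512 0.26 ] max [0.685 0.544]
  z0.01 n1018 med [0.575 0.358 0.015] min [0.512 0.312] max [0.676 0.544]
  z0.02 n22 med [0.551 0.526 0.021] min [0.512 0.316] max [0.647 0.532]
  z0.14 n27 med [0.573 0.325 0.145] min [0.559 0.29 ] max [0.621 0.412]
  z0.15 n64 med [0.572 0.325 0.156] min [0.558 0.289] max [0.623 0.405]
  z0.16 n110 med [0.572 0.322 0.165] min [0.56  0.288] max [0.619 0.396]
  z0.17 n154 med [0.585 0.306 0.176] min [0.567 0.29 ] max [0.622 0.41 ]
  z0.18 n662 med [0.595 0.35  0.188] min [0.567 0.29 ] max [0.626 0.412]
  z0.19 n352 med [0.596 0.366 0.191] min [0.568 0.322] max [0.625 0.409]
```

View pics/top_crop.png

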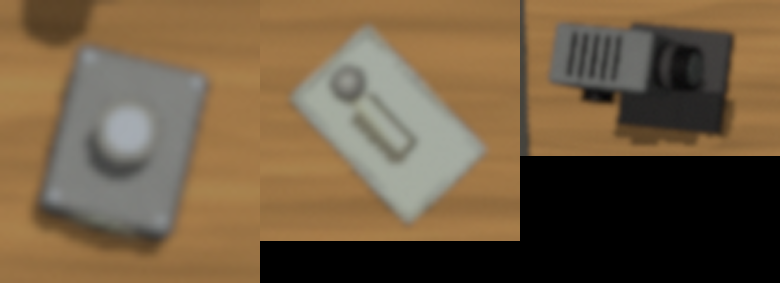

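View pics/scene_crop.png

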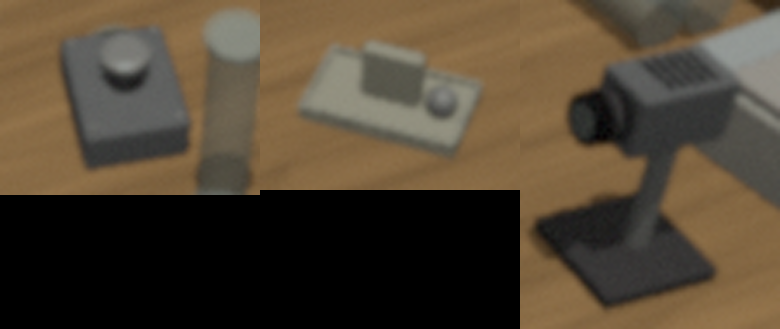

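```bash
cat > fit.py <<'E'
from h import *
def rect(p):
    (c,sz,a)=cv2.minAreaRect(p[:,:2].astype(np.float32)*1000);return np.round(c,1),np.round(sz,1),round(a,1)
def pca(p):
    c=np.median(p,0);u,s,v=np.linalg.svd(p[:,:2]-p[:,:2].mean(0));return p.mean(0).round(4),np.degrees(np.arctan2(v[0,1],v[0,0])).round(1)
E
python3 - <<'E'
from fit import *
for n in("scene","top"):
    s=load(n+"0.npz");W=cloud(s).reshape(-1,3);W=W[~np.isnan(W[:,0])]
    def sel(x0,x1,y0,y1,z0,z1): return W[(W[:,0]>x0)&(W[:,0]<x1)&(W[:,1]>y0)&(W[:,1]<y1)&(W[:,2]>z0)&(W[:,2]<z1)]
    print(n)
    p=sel(.63,.70,-.17,-.09,.07,.08);print("plunger",pca(p),rect(p))
    p=sel(.47,.53,-.01,.045,.057,.066);print("fin",pca(p),rect(p))
    p=sel(.42,.58,-.06,.1,.006,.02);print("plate",pca(p),rect(p))
    p=sel(.51,.55,.025,.07,.02,.045);print("ball",pca(p),p.max(0))
    if len(p)>20:
        from scipy.optimize import least_squares
        r=least_squares(lambda q:np.linalg.norm(p-q,axis=1)-.013,p.mean(0)-[0,0,.01],loss='soft_l1',f_scale=.002);print("  sph",r.x.round(4))
    p=sel(.55,.65,.31,.42,.182,.2);print("boxtop",pca(p),rect(p))
    p=sel(.55,.65,.27,.322,.13,.19);print("barrel",pca(p),p.min(0),p.max(0))
    p=sel(.5,.7,.29,.45,.008,.02);print("foot",rect(p))
E
```

```text
scene
plunger (array([ 0.6634, -0.1345,  0.0727]), np.float64(-76.4)) (array([ 663. , -134.8]), array([33.6, 36.5]), 30.3)
fin (array([0.4982, 0.0178, 0.0596]), np.float64(47.9)) (array([497.4,  19.4]), array([48.6, 19.4]), 52.0)
plate (array([0.5028, 0.0132, 0.0116]), np.float64(45.4)) (array([498.4,  18.6]), array([130.8,  84.8]), 45.9)
ball (array([0.5258, 0.0407, 0.0292]), np.float64(47.7)) [0.54076922 0.06003251 0.04437515]
  sph [0.5266 0.0368 0.0329]
boxtop (array([0.599 , 0.3603, 0.1878]), np.float64(-96.5)) (array([595.9, 360.1]), array([100. ,  57.6]), 85.7)
barrel (array([0.6002, 0.304 , 0.168 ]), np.float64(45.5)) [0.56842061 0.28490781 0.13559939] [0.62123838 0.32192064 0.18976433]
foot (array([597.6, 369. ]), array([112.5, 114.6]), 86.1)
top
plunger (array([ 0.6636, -0.1318,  0.0737]), np.float64(-47.1)) (array([ 663.7, -133.1]), array([34.8, 35. ]), 35.2)
fin (array([0.5004, 0.0213, 0.061 ]), np.float64(-135.9)) (array([499.9,  20.5]), array([47. , 13.2]), 45.8)
plate (array([0.498 , 0.0195, 0.0121]), np.float64(-135.8)) (array([502.1,  19.5]), array([148.9, 150.7]), 2.3)
ball (array([0.5288, 0.0487, 0.0301]), np.float64(56.8)) [0.54238805 0.06321668 0.03926429]
  sph [0.5302 0.0505 0.0218]
boxtop (array([0.5962, 0.3637, 0.1893]), np.float64(-93.7)) (array([596.4, 359.9]), array([100.4,  54.6]), 85.7)
barrel (array([0.5938, 0.3036, 0.174 ]), np.float64(-156.6)) [0.57129461 0.28823898 0.14010732] [0.62125904 0.32191067 0.18952634]
foot (array([593.9, 369.1]), array([186.7, 127.5]), 7.4)
```

Measured so far:

| Item | Position (m) | Yaw |
|---|---|---|
| Plunger | (0.664, -0.133, 0.073) | – |
| Fin | (0.500, 0.020) | about 46° |
| Ball | (0.529, 0.050) | – |
| Lens | about (0.591, 0.288, 0.16) | axis about 86° |

The heights and sizes match the ones given. I'll shut the jaws and turn the tool to yaw 46°.

```bash
cat > st.py <<'E'
from cell import bot
import numpy as np,sys
from scipy.spatial.transform import Rotation as Ro
s=bot.read_state();R=Ro.from_rotvec(s["ee_rot"]).as_matrix()
print("t",round(s["time"],2),"pos",s["eef_pos"].round(4),"yaw",np.degrees(np.arctan2(R[1,0],R[0,0])).round(2),"tilt tool",(R.T@[0,0,-1]).round(4),"F",s["force"].round(2),"w",round(s["width"],4),"q",s["qpos"].round(2))
if len(sys.argv)>3:
    d=np.array([float(a) for a in sys.argv[1:4]])-s["eef_pos"];print("to go tool cm",(R.T@d*100).round(2))
E
python3 -m handwheel '{"jaw":[0,0,0,0],"dp":[[0,0,0],[0,0,0],[0,0,0],[0,0,0]],"twist":[[0,0,-0.1],[0,0,-0.1],[0,0,-0.1],[0,0,-0.08]]}' 40
python3 st.py 0.664 -0.133 0.12
```

```text
time: 0.43
eef_pos: [0.2661, -0.5896, 0.2266]
ee_rot: [-2.873, -1.249, 0.002]
force: [0.3, 0.2, -0.4]
width: 0.0388
t 0.43 pos [ 0.2661 -0.5896  0.2266] yaw 47.01 tilt tool [-0.0025  0.0085  1.    ] F [ 0.31  0.15 -0.36] w 0.0388 q [ 1.1   0.39 -0.02  1.6   0.01  1.16  0.33]
to go tool cm [60.5  -1.94 10.83]
```

```bash
python3 -m handwheel '{"jaw":[0,0,0,0,0,0,0,0],"dp":[[3,0,0],[4,-0.2,0],[4,-0.2,0],[4,-0.2,0],[4,-0.2,0],[4,-0.2,0],[4,-0.2,0],[4,-0.2,0]],"twist":[[0,0,0],[0,0,0],[0,0,0],[0,0,0],[0,0,0],[0,0,0],[0,0,0],[0,0,0]]}' 40
python3 st.py 0.664 -0.133 0.12
```

```text
time: 1.1
eef_pos: [0.4593, -0.3573, 0.2195]
ee_rot: [-2.886, -1.207, 0.023]
force: [0.3, -0.3, 0.4]
width: -0.0001
t 1.1 pos [ 0.4593 -0.3573  0.2195] yaw 45.4 tilt tool [0.0081 0.0179 0.9998] F [ 0.28 -0.31  0.37] w -0.0001 q [ 0.73  0.29 -0.17  1.76  0.06  1.12 -0.24]
to go tool cm [30.43 -1.    9.72]
```

```bash
python3 -m handwheel '{"jaw":[0,0,0,0,0,0,0,0],"dp":[[4,-0.2,0],[4,-0.2,0],[4,-0.2,0],[4,-0.2,0],[4,0,0],[4,0,0],[3,0,0],[1.5,0,0]],"twist":[[0,0,0],[0,0,0],[0,0,0],[0,0,0],[0,0,0],[0,0,0],[0,0,0],[0,0,0]]}' 40
python3 st.py 0.664 -0.133 0.12
```

```text
time: 1.77
eef_pos: [0.6604, -0.1279, 0.2124]
ee_rot: [-2.873, -1.216, 0.027]
force: [0.6, 0.6, -0.1]
width: -0.0002
t 1.77 pos [ 0.6604 -0.1279  0.2124] yaw 45.89 tilt tool [0.0072 0.0268 0.9996] F [ 0.58  0.58 -0.06] w -0.0002 q [ 0.34  0.48 -0.28  1.52  0.13  1.19 -0.73]
to go tool cm [-0.05  0.86  9.22]
```

```bash
python3 -m handwheel '{"jaw":[0,0,0,0,0,0],"dp":[[0,0.4,2],[0,0.4,3],[0,0,2],[0,0,1],[0,0,0],[0,0,0]],"twist":[[-0.015,0.004,0],[-0.012,0.003,0],[0,0,0],[0,0,0],[0,0,0],[0,0,0]]}' 40
python3 st.py 0.664 -0.133 0.074
python3 - <<'E'
from h import *
from cell import bot
a=bot.snapshot("scene");b=bot.snapshot("top")
f=lambda s,x0,y0,x1,y1:cv2.resize(cv2.cvtColor(s["pixels"][y0:y1,x0:x1],cv2.COLOR_RGB2BGR),None,fx=4,fy=4,interpolation=cv2.INTER_CUBIC)
cv2.imwrite("pics/p1.png",np.hstack([f(a,230,190,330,310),f(b,240,110,340,230)]))
E
```

```text
time: 2.27
eef_pos: [0.6679, -0.1271, 0.1284]
ee_rot: [-2.886, -1.238, -0.001]
force: [-0.4, -0.0, 0.6]
width: -0.0002
t 2.27 pos [ 0.6679 -0.1271  0.1284] yaw 46.42 tilt tool [-1.2e-03  8.0e-04  1.0e+00] F [-0.41 -0.05  0.58] w -0.0002 q [ 0.33  0.55 -0.27  1.59  0.16  1.02 -0.75]
to go tool cm [-0.7   0.13  5.43]
```

View pics/p1.png

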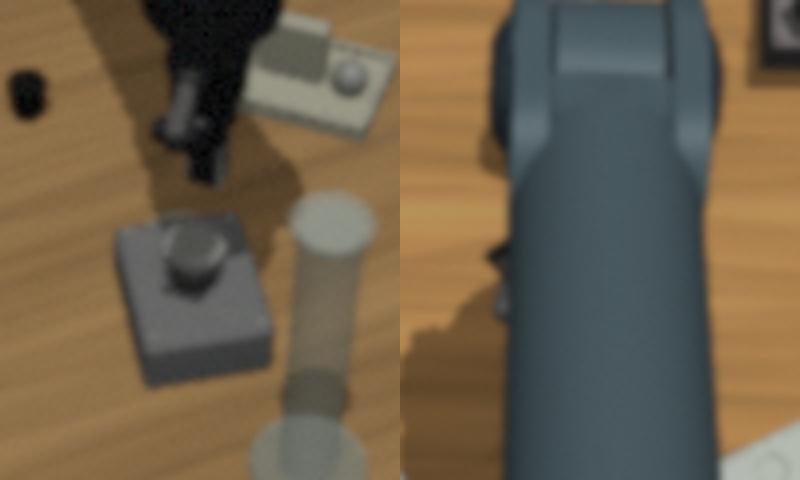

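The closed fingertips (left crop, about (207,180)) sit above the plunger head at about (195,245), with about 55 mm to go, and nothing is touching. I'll correct 7 mm back and descend.

```bash
python3 -m handwheel '{"jaw":[0,0,0,0,0,0],"dp":[[-0.4,0.1,1],[-0.3,0,1.5],[0,0,1],[0,0,0.7],[0,0,0],[0,0,0]],"twist":[[0,0,0],[0,0,0],[0,0,0],[0,0,0],[0,0,0],[0,0,0]]}' 40
python3 st.py 0.664 -0.133 0.061
```

```text
time: 2.87
eef_pos: [0.6687, -0.1376, 0.0917]
ee_rot: [2.882, 1.229, 0.019]
force: [0.1, 0.2, 0.4]
width: 0.0001
t 2.87 pos [ 0.6687 -0.1376  0.0917] yaw 46.18 tilt tool [-0.0079 -0.0122  0.9999] F [0.07 0.25 0.43] w 0.0001 q [ 0.34  0.59 -0.26  1.61  0.18  0.95 -0.75]
to go tool cm [-0.02 -0.7   3.06]
```

```bash
python3 -m handwheel '{"jaw":[0,0,0,0],"dp":[[0,-0.4,0.3],[0,-0.2,0.3],[0,0,0],[0,0,0]],"twist":[[0.012,-0.008,0],[0,0,0],[0,0,0],[0,0,0]]}' 40
python3 st.py 0.664 -0.133 0.061
```

```text
time: 3.2
eef_pos: [0.6654, -0.1327, 0.0867]
ee_rot: [2.889, 1.232, 0.002]
force: [0.8, -0.5, 0.1]
width: -0.0002
t 3.2 pos [ 0.6654 -0.1327  0.0867] yaw 46.2 tilt tool [-9.e-04 -8.e-04  1.e+00] F [ 0.8  -0.53  0.11] w -0.0002 q [ 0.33  0.6  -0.26  1.62  0.18  0.95 -0.76]
to go tool cm [-0.12 -0.08  2.57]
```

```bash
python3 -m handwheel '{"jaw":[0,0,0,0],"dp":[[-0.1,0,0.5],[0,0,0.5],[0,0,0.5],[0,0,0.3]],"twist":[[0,0,0],[0,0,0],[0,0,0],[0,0,0]]}' 40
python3 st.py 0.664 -0.133 0.061
```

```text
time: 3.53
eef_pos: [0.6666, -0.133, 0.0695]
ee_rot: [2.887, 1.233, 0.008]
force: [-0.7, -1.6, 2.5]
width: -0.0002
t 3.53 pos [ 0.6666 -0.133   0.0695] yaw 46.25 tilt tool [-0.0035 -0.0043  1.    ] F [-0.7  -1.57  2.54] w -0.0002 q [ 0.33  0.62 -0.26  1.62  0.19  0.92 -0.76]
to go tool cm [-0.18 -0.19  0.85]
```

Contact at 2.5 N with the tip at 69.5 mm, as the spring data predict. I'll press to the stop.

```bash
python3 -m handwheel '{"jaw":[0,0,0,0],"dp":[[-0.1,-0.1,0.4],[0,0,0.4],[0,0,0.3],[0,0,0.3]],"twist":[[0.004,-0.003,0],[0,0,0],[0,0,0],[0,0,0]]}' 40
python3 st.py 0.664 -0.133 0.061
```

```text
time: 3.87
eef_pos: [0.6668, -0.133, 0.0609]
ee_rot: [2.889, 1.233, 0.001]
force: [-8.3, 1.2, 21.5]
width: 0.0
t 3.87 pos [ 0.6668 -0.133   0.0609] yaw 46.22 tilt tool [-1.e-04 -9.e-04  1.e+00] F [-8.32  1.24 21.54] w 0.0 q [ 0.32  0.63 -0.25  1.62  0.19  0.91 -0.76]
to go tool cm [-0.2  -0.21 -0.01]
```

The force has risen to 21.5 N at z = 0.0609, so the plunger is on its stop. I'll hold briefly, then withdraw straight up.

```bash
python3 -m handwheel '{"jaw":[0,0,0],"dp":[[0,0,0.15],[0,0,0.15],[0,0,0.15]],"twist":[[0,0,0],[0,0,0],[0,0,0]]}' 40
python3 st.py 0.664 -0.133 0.061
python3 -m handwheel '{"jaw":[0,0,0,0,0,0,0],"dp":[[0,0,-0.4],[0,0,-1],[0,0,-2],[0,0,-3],[0,0,-3],[0,0,-2],[0,0,0]],"twist":[[0,0,0],[0,0,0],[0,0,0],[0,0,0],[0,0,0],[0,0,0],[0,0,0]]}' 40
python3 st.py 0.4995 0.020 0.12
```

```text
time: 4.12
eef_pos: [0.6668, -0.133, 0.0612]
ee_rot: [2.889, 1.232, -0.002]
force: [-3.3, 0.1, 9.4]
width: 0.0003
t 4.12 pos [ 0.6668 -0.133   0.0612] yaw 46.19 tilt tool [ 1.8e-03 -3.0e-04  1.0e+00] F [-3.33  0.09  9.35] w 0.0003 q [ 0.32  0.63 -0.25  1.62  0.19  0.91 -0.76]
to go tool cm [-0.19 -0.2   0.02]
time: 4.7
eef_pos: [0.6638, -0.1329, 0.1768]
ee_rot: [-2.887, -1.231, 0.014]
force: [0.3, -0.0, 1.0]
width: 0.0002
t 4.7 pos [ 0.6638 -0.1329  0.1768] yaw 46.19 tilt tool [0.0069 0.0067 1.    ] F [ 0.34 -0.02  1.01] w 0.0002 q [ 0.34  0.5  -0.27  1.55  0.15  1.11 -0.73]
to go tool cm [ -0.3  -22.4    5.83]
```

```bash
python3 -m handwheel '{"jaw":[6,6,6,6,6,6,6,6],"dp":[[0,-2,0],[0,-4,0],[0,-4,0],[0,-4,0],[0,-4,0],[0,-2.5,0],[0,-1,0],[0,0,0]],"twist":[[-0.006,0.006,0],[0,0,0],[0,0,0],[0,0,0],[0,0,0],[0,0,0],[0,0,0],[0,0,0]]}' 40
python3 st.py 0.4995 0.020 0.12
```

```text
time: 5.37
eef_pos: [0.4992, 0.0165, 0.17]
ee_rot: [2.892, 1.221, -0.012]
force: [0.1, -0.1, 0.8]
width: 0.0601
t 5.37 pos [0.4992 0.0165 0.17  ] yaw 45.78 tilt tool [8.e-03 6.e-04 1.e+00] F [ 0.09 -0.08  0.75] w 0.0601 q [ 0.23  0.2  -0.38  1.99  0.09  0.97 -0.97]
to go tool cm [ 0.31 -0.22  5.  ]
```

```bash
python3 -m handwheel '{"jaw":[6,6,6,6,6,6],"dp":[[0.2,-0.2,1],[0,0,2],[0,0,2],[0,0,1],[0,0,0],[0,0,0]],"twist":[[0,0.008,0],[0,0,0],[0,0,0],[0,0,0],[0,0,0],[0,0,0]]}' 40
python3 st.py 0.4995 0.020 0.024
python3 - <<'E'
from h import *
from cell import bot
a=bot.snapshot("scene");np.savez("scene1.npz",**a)
f=lambda s,x0,y0,x1,y1:cv2.resize(cv2.cvtColor(s["pixels"][y0:y1,x0:x1],cv2.COLOR_RGB2BGR),None,fx=5,fy=5,interpolation=cv2.INTER_CUBIC)
cv2.imwrite("pics/p2.png",f(a,240,140,370,250))
E
```

```text
time: 5.87
eef_pos: [0.5059, 0.0122, 0.1076]
ee_rot: [2.895, 1.21, 0.007]
force: [-0.0, -0.3, -0.1]
width: 0.0601
t 5.87 pos [0.5059 0.0122 0.1076] yaw 45.37 tilt tool [-0.0025 -0.0054  1.    ] F [-0.03 -0.28 -0.09] w 0.0601 q [ 0.21  0.29 -0.36  2.03  0.14  0.84 -1.  ]
to go tool cm [ 0.08 -1.05  8.36]
```

View pics/p2.png

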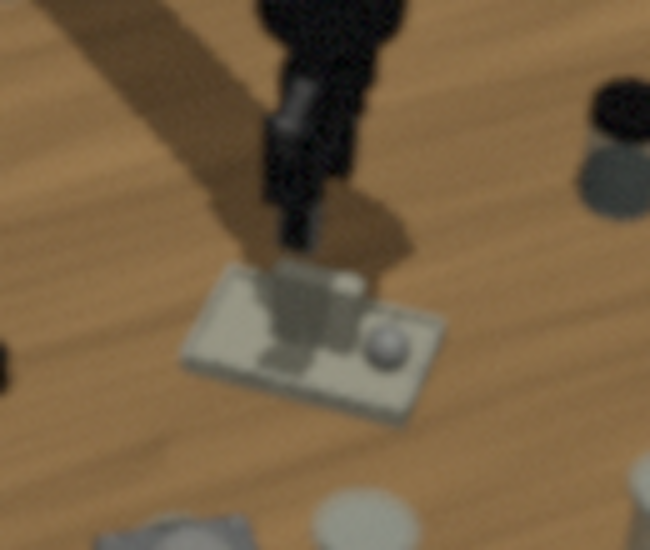

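The fingers are above the fin, the ball is in its pocket at crop (387,345), and the jaws straddle the fin's long axis. I'll correct y by -10 mm, then descend.

```bash
python3 -m handwheel '{"jaw":[6,6,6,6],"dp":[[0.1,-0.6,0],[0,-0.4,0.3],[0,0,0],[0,0,0]],"twist":[[0.005,-0.002,-0.007],[0,0,0],[0,0,0],[0,0,0]]}' 40
python3 st.py 0.4995 0.020 0.024
```

```text
time: 6.25
eef_pos: [0.5022, 0.0197, 0.1073]
ee_rot: [2.893, 1.218, 0.009]
force: [-0.2, -0.1, -0.2]
width: 0.06
t 6.25 pos [0.5022 0.0197 0.1073] yaw 45.67 tilt tool [-0.0042 -0.0041  1.    ] F [-0.22 -0.11 -0.24] w 0.06 q [ 0.21  0.29 -0.37  2.04  0.14  0.83 -1.01]
to go tool cm [-0.2  -0.25  8.33]
```

```bash
python3 -m handwheel '{"jaw":[6,6,6,6,6],"dp":[[-0.2,-0.25,0.7],[0,0,0.7],[0,0,0.7],[0,0,0],[0,0,0]],"twist":[[0.004,-0.004,0],[0,0,0],[0,0,0],[0,0,0],[0,0,0]]}' 40
python3 st.py 0.4995 0.020 0.024
```

```text
time: 6.67
eef_pos: [0.4993, 0.0206, 0.0852]
ee_rot: [2.894, 1.221, 0.003]
force: [-0.1, -0.4, 0.3]
width: 0.0601
t 6.67 pos [0.4993 0.0206 0.0852] yaw 45.74 tilt tool [-0.0014 -0.0016  1.    ] F [-0.12 -0.41  0.28] w 0.0601 q [ 0.2   0.32 -0.36  2.06  0.16  0.79 -1.03]
to go tool cm [-0.04  0.04  6.12]
```

```bash
python3 -m handwheel '{"jaw":[6,6,6,6,6,6],"dp":[[0,0,0.7],[0,0,0.8],[0,0,0.8],[0,0,0.7],[0,0,0],[0,0,0]],"twist":[[0.002,-0.002,0],[0,0,0],[0,0,0],[0,0,0],[0,0,0],[0,0,0]]}' 40
python3 st.py 0.4995 0.020 0.024
```

```text
time: 7.17
eef_pos: [0.4987, 0.0203, 0.0509]
ee_rot: [-2.894, -1.22, 0.004]
force: [0.1, -0.3, 1.0]
width: 0.0602
t 7.17 pos [0.4987 0.0203 0.0509] yaw 45.72 tilt tool [0.0022 0.002  1.    ] F [ 0.14 -0.31  1.05] w 0.0602 q [ 0.18  0.38 -0.34  2.07  0.19  0.73 -1.06]
to go tool cm [0.04 0.08 2.69]
```

```bash
python3 -m handwheel '{"jaw":[6,6,6,6,6,6],"dp":[[0.05,0.1,0.6],[0,0,0.6],[0,0,0.6],[0,0,0.4],[0,0,0],[0,0,0]],"twist":[[-0.002,0.002,0],[0,0,0],[0,0,0],[0,0,0],[0,0,0],[0,0,0]]}' 40
python3 st.py 0.4995 0.020 0.024
python3 - <<'E'
from h import *
from cell import bot
a=bot.snapshot("scene")
f=lambda s,x0,y0,x1,y1:cv2.resize(cv2.cvtColor(s["pixels"][y0:y1,x0:x1],cv2.COLOR_RGB2BGR),None,fx=5,fy=5,interpolation=cv2.INTER_CUBIC)
cv2.imwrite("pics/p3.png",f(a,240,140,370,250))
E
```

```text
time: 7.67
eef_pos: [0.5001, 0.02, 0.0266]
ee_rot: [2.895, 1.22, 0.001]
force: [-0.4, -0.3, -0.3]
width: 0.0597
t 7.67 pos [0.5001 0.02   0.0266] yaw 45.72 tilt tool [-3.e-04 -4.e-04  1.e+00] F [-0.39 -0.32 -0.3 ] w 0.0597 q [ 0.17  0.42 -0.33  2.08  0.21  0.67 -1.08]
to go tool cm [-0.04 -0.05  0.26]
```

View pics/p3.png

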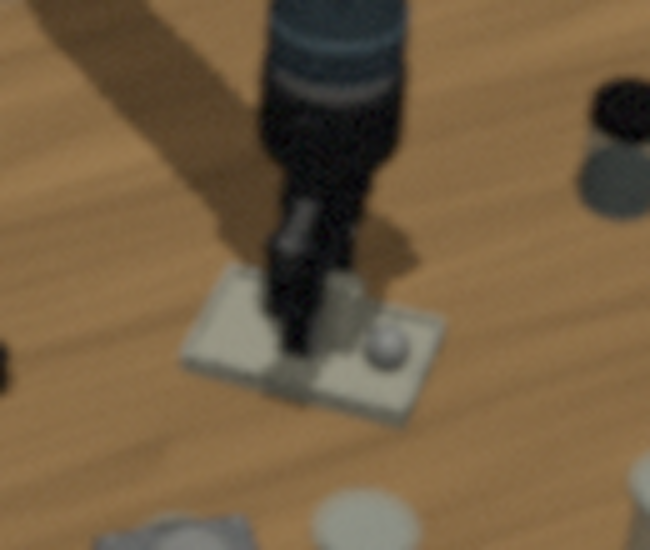

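```bash
python3 -m handwheel '{"jaw":[5,4,3.2,2.6,2.2,1.9,1.7,1.6],"dp":[[0,0,0.15],[0,0,0],[0,0,0],[0,0,0],[0,0,0],[0,0,0],[0,0,0],[0,0,0]],"twist":[[0,0,0],[0,0,0],[0,0,0],[0,0,0],[0,0,0],[0,0,0],[0,0,0],[0,0,0]]}' 50
python3 st.py
python3 -m handwheel '{"jaw":[1.5,1.4,1.2,1,0.8,0.5,0.5,0.5],"dp":[[0,0,0],[0,0,0],[0,0,0],[0,0,0],[0,0,0],[0,0,0],[0,0,0],[0,0,0]],"twist":[[0,0,0],[0,0,0],[0,0,0],[0,0,0],[0,0,0],[0,0,0],[0,0,0],[0,0,0]]}' 50
python3 st.py
```

```text
time: 8.38
eef_pos: [0.5004, 0.0206, 0.026]
ee_rot: [2.894, 1.221, 0.002]
force: [-0.9, 0.5, -0.2]
width: 0.016
t 8.38 pos [0.5004 0.0206 0.026 ] yaw 45.74 tilt tool [-1.4e-03 -9.0e-04  1.0e+00] F [-0.88  0.48 -0.19] w 0.016 q [ 0.17  0.42 -0.33  2.08  0.22  0.67 -1.08]
time: 9.05
eef_pos: [0.5003, 0.0208, 0.0262]
ee_rot: [2.894, 1.221, 0.002]
force: [-0.2, 0.4, 1.7]
width: 0.0132
t 9.05 pos [0.5003 0.0208 0.0262] yaw 45.75 tilt tool [-1.4e-03 -8.0e-04  1.0e+00] F [-0.19  0.36  1.73] w 0.0132 q [ 0.17  0.42 -0.33  2.08  0.22  0.67 -1.08]
```

The grip is on the fin, with an opening of 13 to 14 mm. I'll lift gently.

```bash
python3 -m handwheel '{"jaw":[0.5,0.5,0.5,0.5,0.5,0.5,0.5,0.5],"dp":[[0,0,-0.1],[0,0,-0.2],[0,0,-0.3],[0,0,-0.4],[0,0,-0.4],[0,0,-0.3],[0,0,-0.2],[0,0,-0.1]],"twist":[[0,0,0],[0,0,0],[0,0,0],[0,0,0],[0,0,0],[0,0,0],[0,0,0],[0,0,0]]}' 50
python3 st.py
python3 - <<'E'
from h import *
from cell import bot
a=bot.snapshot("scene")
f=lambda s,x0,y0,x1,y1:cv2.resize(cv2.cvtColor(s["pixels"][y0:y1,x0:x1],cv2.COLOR_RGB2BGR),None,fx=5,fy=5,interpolation=cv2.INTER_CUBIC)
cv2.imwrite("pics/p4.png",f(a,240,140,370,250))
E
```

```text
time: 9.72
eef_pos: [0.4988, 0.0195, 0.0467]
ee_rot: [2.894, 1.221, -0.002]
force: [-0.1, 0.4, -2.7]
width: 0.0131
t 9.72 pos [0.4988 0.0195 0.0467] yaw 45.73 tilt tool [1.2e-03 3.0e-04 1.0e+00] F [-0.1   0.44 -2.72] w 0.0131 q [ 0.18  0.39 -0.34  2.07  0.19  0.71 -1.06]
```

View pics/p4.png

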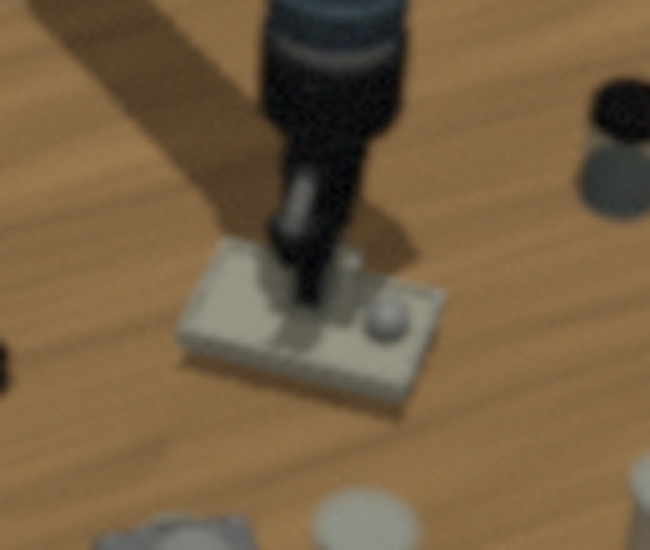

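The tray is up and level, and the ball is in its pocket at crop (387,317). The force fits tray plus ball (2.7 N). Next I'll lift to about 0.166.

```bash
python3 -m handwheel '{"jaw":[0.5,0.5,0.5,0.5,0.5,0.5,0.5,0.5],"dp":[[0,0,-0.2],[0,0,-0.4],[0,0,-0.6],[0,0,-0.8],[0,0,-0.8],[0,0,-0.8],[0,0,-0.8],[0,0,-0.8]],"twist":[[0,0,0],[0,0,0],[0,0,0],[0,0,0],[0,0,0],[0,0,0],[0,0,0],[0,0,0]]}' 50
python3 st.py 0.5570 0.178 0.166
python3 -m handwheel '{"jaw":[0.5,0.5,0.5,0.5,0.5,0.5,0.5,0.5],"dp":[[0,0,-0.8],[0,0,-0.8],[0,0,-0.8],[0,0,-0.8],[0,0,-0.6],[0,0,-0.4],[0,0,-0.2],[0,0,0]],"twist":[[0,0,0],[0,0,0],[0,0,0],[0,0,0],[0,0,0],[0,0,0],[0,0,0],[0,0,0]]}' 50
python3 st.py 0.557 0.178 0.166
```

```text
time: 10.43
eef_pos: [0.4975, 0.0196, 0.1026]
ee_rot: [-2.894, -1.221, 0.006]
force: [-0.0, -0.1, -2.4]
width: 0.0133
t 10.43 pos [0.4975 0.0196 0.1026] yaw 45.77 tilt tool [0.0033 0.0024 1.    ] F [-0.05 -0.09 -2.4 ] w 0.0133 q [ 0.21  0.29 -0.37  2.05  0.14  0.83 -1.01]
to go tool cm [15.48 -6.8  -6.37]
time: 11.1
eef_pos: [0.4995, 0.0199, 0.155]
ee_rot: [2.893, 1.221, 0.003]
force: [0.3, 0.5, -1.9]
width: 0.0133
t 11.1 pos [0.4995 0.0199 0.155 ] yaw 45.77 tilt tool [-9.0e-04 -2.2e-03  1.0e+00] F [ 0.33  0.46 -1.89] w 0.0133 q [ 0.22  0.21 -0.38  2.01  0.1   0.93 -0.98]
to go tool cm [15.34 -6.9  -1.1 ]
```

```bash
python3 -m handwheel '{"jaw":[0.5,0.5,0.5,0.5,0.5,0.5,0.5,0.5],"dp":[[0.2,-0.1,-0.1],[0.4,-0.2,-0.2],[0.6,-0.3,-0.2],[0.8,-0.35,-0.2],[0.9,-0.4,-0.2],[0.9,-0.4,0],[0.9,-0.4,0],[0.9,-0.4,0]],"twist":[[0,0,0],[0,0,0],[0,0,0],[0,0,0],[0,0,0],[0,0,0],[0,0,0],[0,0,0]]}' 50
python3 st.py 0.5570 0.178 0.166
python3 -m handwheel '{"jaw":[0.5,0.5,0.5,0.5,0.5,0.5,0.5,0.5],"dp":[[0.9,-0.4,0],[0.9,-0.4,0],[0.9,-0.4,0],[0.9,-0.4,0],[0.8,-0.35,0],[0.6,-0.3,0],[0.4,-0.2,0],[0.2,-0.1,0]],"twist":[[0,0,0],[0,0,0],[0,0,0],[0,0,0],[0,0,0],[0,0,0],[0,0,0],[0,0,0]]}' 50
python3 st.py 0.557 0.178 0.166
```

```text
time: 11.77
eef_pos: [0.5203, 0.0822, 0.1627]
ee_rot: [2.896, 1.218, -0.004]
force: [0.1, 0.9, -2.7]
width: 0.0133
t 11.77 pos [0.5203 0.0822 0.1627] yaw 45.64 tilt tool [0.0024 0.001  1.    ] F [ 0.14  0.94 -2.7 ] w 0.0133 q [ 0.13  0.26 -0.41  1.94  0.12  0.97 -1.11]
to go tool cm [ 9.41 -4.07 -0.35]
time: 12.43
eef_pos: [0.5436, 0.1515, 0.162]
ee_rot: [-2.89, -1.226, 0.003]
force: [-0.1, -0.4, -1.7]
width: 0.0128
t 12.43 pos [0.5436 0.1515 0.162 ] yaw 45.97 tilt tool [9.0e-04 3.2e-03 1.0e+00] F [-0.15 -0.41 -1.7 ] w 0.0128 q [ 0.03  0.33 -0.43  1.85  0.16  1.   -1.24]
to go tool cm [ 2.84 -0.88 -0.4 ]
```

```bash
python3 -m handwheel '{"jaw":[0.5,0.5,0.5,0.5,0.5,0.5,0.5,0.5],"dp":[[0.2,0,-0.1],[0.4,-0.1,-0.1],[0.5,-0.2,-0.1],[0.5,-0.2,0],[0.4,-0.2,0],[0.3,-0.1,0],[0.1,0,0],[0,0,0]],"twist":[[0,0,0],[0,0,0],[0,0,0],[0,0,0],[0,0,0],[0,0,0],[0,0,0],[0,0,0]]}' 50
python3 st.py 0.557 0.178 0.166
cat > look.py <<'E'
from fit import *
from cell import bot
import sys
a=bot.snapshot("scene");b=bot.snapshot("top");k=sys.argv[1];np.savez("scene%s.npz"%k,**a);np.savez("top%s.npz"%k,**b)
f=lambda s,x0,y0,x1,y1:cv2.resize(cv2.cvtColor(s["pixels"][y0:y1,x0:x1],cv2.COLOR_RGB2BGR),None,fx=3.2,fy=3.2,interpolation=cv2.INTER_CUBIC)
cv2.imwrite("pics/l%s.png"%k,np.hstack([f(a,340,70,460,230),f(b,50,110,170,270)]))
E
python3 look.py 5
```

```text
time: 13.1
eef_pos: [0.5559, 0.175, 0.1652]
ee_rot: [-2.892, -1.222, 0.005]
force: [-0.7, -0.3, -2.1]
width: 0.0136
t 13.1 pos [0.5559 0.175  0.1652] yaw 45.82 tilt tool [0.0021 0.0025 1.    ] F [-0.72 -0.26 -2.09] w 0.0136 q [-0.01  0.36 -0.44  1.8   0.18  1.02 -1.29]
to go tool cm [ 0.29 -0.13 -0.08]
```

View pics/l5.png

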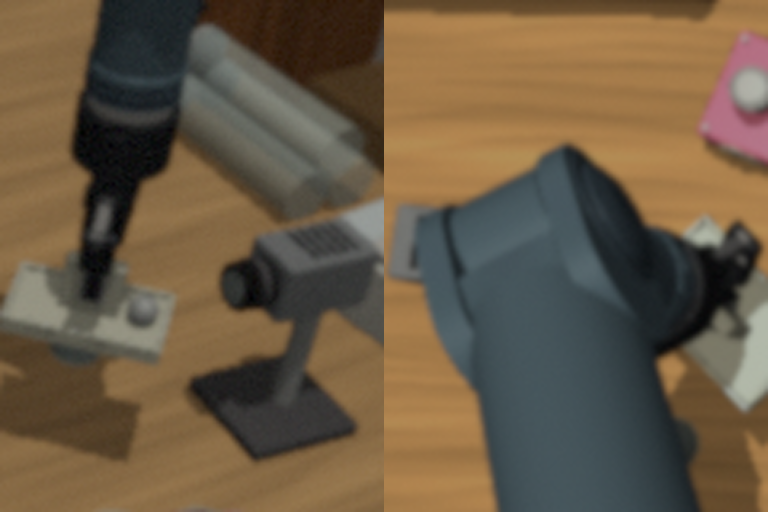

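The tray hangs level with the ball in its pocket (left crop, about (142,311)), in front of the barrel at about (237,283). The arm is clear of the camera. I'll measure the ball against the lens.

Run:
```python
from fit import *
from scipy.optimize import least_squares
s=load("scene5.npz");W=cloud(s)
exp=np.array([.5559,.175,.1652-.0062])+.042*np.array([np.cos(np.radians(45.8)),np.sin(np.radians(45.8)),0])
print("expected ball",exp.round(4),"px",proj(s,exp).round(1))
u,v=proj(s,exp).astype(int);c=W[v-9:v+10,u-9:u+10].reshape(-1,3);c=c[~np.isnan(c[:,0])]
p=c[(np.linalg.norm(c-exp,axis=1)<.022)&(c[:,2]>exp[2]-.004)]
r=least_squares(lambda q:np.linalg.norm(p-q,axis=1)-.013,exp,loss='soft_l1',f_scale=.001);print("ball",r.x.round(4),len(p))
# before: same at start, for the bias of this fit
s0=load("scene0.npz");W0=cloud(s0);e0=np.array([.529,.050,.033]);u,v=proj(s0,e0).astype(int);c=W0[v-9:v+10,u-9:u+10].reshape(-1,3)
p=c[(np.linalg.norm(c-e0,axis=1)<.022)&(c[:,2]>.029)];print("ball0",least_squares(lambda q:np.linalg.norm(p-q,axis=1)-.013,e0,loss='soft_l1',f_scale=.001).x.round(4))
# tray level: plane of plate
m=W.reshape(-1,3);m=m[~np.isnan(m[:,0])]
p=m[(np.abs(m[:,2]-.151)<.010)&(np.hypot(m[:,0]-.556,m[:,1]-.175)<.08)]
A=np.c_[p[:,:2]-p[:,:2].mean(0),np.ones(len(p))];k=least_squares(lambda q:A@q-p[:,2],[0,0,.15],loss='soft_l1',f_scale=.002).x;print("plate plane",k.round(4),len(p))
# barrel: cylinder fit, z known .160, R .021, from both cams at start
P=[]
for n in("scene0","top0"):
    q=cloud(load(n+".npz")).reshape(-1,3);q=q[~np.isnan(q[:,0])]
    q=q[(q[:,0]>.55)&(q[:,0]<.64)&(q[:,1]>.27)&(q[:,1]<.313)&(q[:,2]>.135)&(q[:,2]<.185)];P.append(q);print(n,len(q),"y lo pct",np.percentile(q[:,1],[1,5,10]).round(4))
    x=q[(q[:,1]>.29)]
    r=least_squares(lambda w:np.hypot(x[:,0]-w[0]-w[1]*0-.07*(x[:,1]-.29),x[:,2]-.16)-.021,[.591,0],loss='soft_l1',f_scale=.001);print(" axis x at y=.29",r.x[0].round(4))
    W1=m if 0 else cloud(load(n+".npz")).reshape(-1,3)
    b=W1[(W1[:,0]>.55)&(W1[:,0]<.64)&(W1[:,1]>.325)&(W1[:,1]<.40)&(W1[:,2]>.183)&(W1[:,2]<.2)]
    for y0 in np.arange(.325,.4,.015):
        bb=b[(b[:,1]>y0)&(b[:,1]<y0+.015)];lo,hi=np.percentile(bb[:,0],[2,98]);print("   y%.3f mid %.4f w %.4f"%(y0+.0075,(lo+hi)/2,hi-lo))
```

```text
expected ball [0.5852 0.2051 0.159 ] px [384.8 166.9]
ball [0.5839 0.2031 0.1592] 77
ball0 [0.5253 0.0482 0.0421]
plate plane [-0.0162  0.0194  0.1499] 891
scene0 237 y lo pct [0.2862 0.2873 0.2884]
 axis x at y=.29 0.5903
   y0.333 mid 0.5947 w 0.0521
   y0.348 mid 0.5955 w 0.0553
   y0.363 mid 0.5966 w 0.0534
   y0.378 mid 0.5984 w 0.0540
   y0.393 mid 0.5985 w 0.0533Traceback (most recent call last):
  File "<stdin>", line 26, in <module>
    return _quantile_unchecked(
        a, q, axis, out, overwrite_input, method, keepdims, weights)
    return _ureduce(a,
                    func=_quantile_ureduce_func,
    ...<5 lines>...
                    overwrite_input=overwrite_input,
                    method=method)
    r = func(a, **kwargs)
    result = _quantile(arr,
                       quantiles=q,
    ...<2 lines>...
                       out=out,
                       weights=wgt)
    slices_having_nans = np.isnan(arr[-1, ...])
                                  ~~~^^^^^^^^^
IndexError: index -1 is out of bounds for axis 0 with size 0
```

The ball is at (0.584, 0.204, 0.159). The axis there is at x = 0.5855, and the glass is at y = 0.287. That puts the ball 1 to 2 mm off the axis at about 84 mm. I'll let it settle, then check that it's still and that the plunger is up.

```bash
python3 -m handwheel '{"jaw":[0.5,0.5,0.5,0.5,0.5,0.5],"dp":[[0.1,0,0],[0,0,0],[0,0,0],[0,0,0],[0,0,0],[0,0,0]],"twist":[[-0.002,0.002,0],[0,0,0],[0,0,0],[0,0,0],[0,0,0],[0,0,0]]}' 50
python3 st.py; python3 look.py 6; python3 st.py
python3 - <<'E'
from fit import *
from cell import bot
print(np.abs(bot.read_state()["qd"]).max())
s=load("top6.npz");W=cloud(s).reshape(-1,3)
s2=load("scene6.npz");W2=cloud(s2).reshape(-1,3)
for W in(W,W2):
    p=W[(np.hypot(W[:,0]-.664,W[:,1]+.133)<.012)];print("plunger z",np.nanmedian(p[:,2]).round(4),len(p))
cv2.imwrite("pics/full6.png",cv2.cvtColor(s2["pixels"],cv2.COLOR_RGB2BGR))
E
```

```text
time: 13.7
eef_pos: [0.5561, 0.1739, 0.1649]
ee_rot: [2.894, 1.22, -0.003]
force: [0.1, -0.6, -2.0]
width: 0.0133
t 13.7 pos [0.5561 0.1739 0.1649] yaw 45.71 tilt tool [ 1.8e-03 -1.0e-04  1.0e+00] F [ 0.1  -0.65 -2.03] w 0.0133 q [-0.01  0.36 -0.43  1.81  0.18  1.01 -1.29]
t 13.8 pos [0.5561 0.1739 0.1649] yaw 45.71 tilt tool [ 0.0018 -0.      1.    ] F [-0.13 -1.02 -2.56] w 0.0129 q [-0.01  0.36 -0.43  1.81  0.18  1.01 -1.29]
0.0013098093422404954
plunger z 0.0741 63
plunger z 0.0715 116
```

View pics/full6.png

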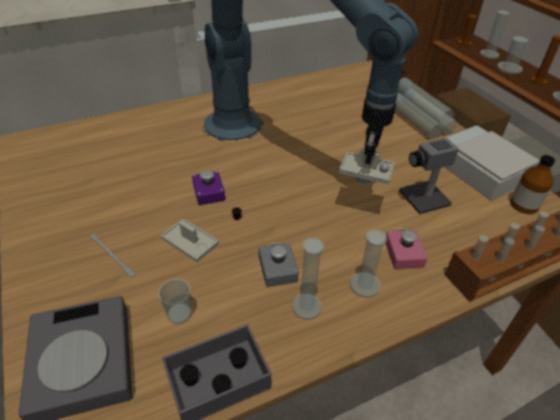

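The full scene view shows everything in its place. The tray is in front of the barrel with the ball at about (384,167), the plunger is up, and the jar is under the tray with about 65 mm of clearance. The arm is still, so I'm handing in.

Run:
```python
from cell import bot
print(bot.sign_off())
```

```text
the job is handed in; nothing more can be done
None
```

I pressed the grey timer's plunger down to its stop and let it spring back. I then lifted the ball tray by its fin and handed the job in at about 13.8 s, holding the tray still in front of the lens. The sign-off gives no verdict, so these are my own last checks.

- **Plunger press:** the fingertips stopped at z = 0.061, which is 12 mm below the rest height, and the push rose to 21 N. I held it there about 0.25 s.
- **Plunger return:** its top now measures 72–74 mm above the bench, against 73 mm at rest.
- **Ball position:** it sits in its pocket 1–2 mm off the lens axis sideways and 1 mm low, about 84 mm from the glass (80 mm wanted).
- **Tray level:** the tool is level within 0.002 rad. A rough camera fit of the plate gave about 0.025 rad, which I put down to noise and the edge lip. Both are under the 0.1 rad limit.
- **Grip:** the measured opening is 13 mm on the 14 mm fin at a 50 N setting, and the wrist carries 2–2.7 N.
- **Stillness:** joint speeds were about 0.001 rad/s just before hand-in.
- **Bystanders:** none looked moved in the last scene picture. I did not measure their positions again.
- **Disagreements:** a sphere fit to the ball on the bench put its height about 9 mm too high. I did not use that value, and the final fit agreed with the arm's position to 2–3 mm. The last small move, 1 mm towards the lens, was not carried out, and the tool drifted about 1 mm away from the lens instead.

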